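# Put the long gauge block back in its tray and close the dust hood

### The job

The longest gauge block has been left standing on the granite flat. Stand it back in the one empty slot of the sloping tray, fully home but without forcing it, then lower the clear hood (it has a red pull at its front) gently until it is fully closed. Leave the other blocks in their slots and do not disturb the things lying round the tray.

Things in the scene. Friction and masses are not known exactly. Their poses are not given: they have to be found in the camera images.
- block_80: loose steel gauge block to put back, 35 x 9 x 80 mm, about 0.2 kg, standing on end on a small black granite flat (85 x 85 mm, its top 20 mm above the desk). Origin: centre of its lower end; x along its 35 mm width, y along its 9 mm thickness, z up its 80 mm length. It is plain steel: either end may go in first
- gauge_case: fixed wooden tray on a dark wedge stand, 140 mm along the slope x 170 mm. Its deck slopes 30 degrees, low at the front (-x of this frame), its middle 78 mm above the origin, which is at desk level; x to the back, y left, z up. A row of four slots at 30 mm pitch runs along y, square to the deck, so they lean to the front; three hold blocks. Else nothing stands over 2 mm above the deck
- slot_pad: blue felt pad on the floor of the one empty slot. Origin: middle of the floor; z along the slot out of its mouth (30 degrees from vertical, leaning to the front), x up the slope along the slot's 38 mm side, y along its 12 mm side. Slot 38 mm deep, 2 mm chamfer at the mouth. Seated, the block's lower end lies at this origin, its 35 mm width along x, and 42 mm of it stick out
- block_50: a like block 50 mm long that stands in a slot of the tray (12 mm stick out), origin at the centre of its lower end
- block_60: a like block 60 mm long that stands in a slot of the tray (22 mm stick out), origin at the centre of its lower end
- block_70: a like block 70 mm long that stands in a slot of the tray (32 mm stick out), origin at the centre of its lower end
- hood (a joint): hinge of the clear dust hood (145 x 170 x 56 mm deep, 0.2 kg, open underneath) on the tray's rear edge: 0 = closed on its stop, parallel to the deck; 1.9 rad = fully open. It starts open, 1.6 to 1.9. Hinge friction holds it there; below about 1.3 rad it falls shut by itself if let go
- hood_hinge (a point): middle of the hood's hinge axis, which runs along the tray's y. Its axes turn with the hood: with the hood closed x points up the slope to the back, z square to the deck
- hood_pull (a point): centre of the red pull on the hood's front: a disc 20 mm across, 16 mm thick, flat faces left and right (axis along the hinge axis), on a 14 mm thick neck, 26 mm in front of the hood's front wall. In the axes of point hood_hinge it lies at (-171, 0, +44) mm. Pinched on its flat faces it turns between the fingers as the hood swings
- micrometer: micrometer lying on the desk near the front edge, 46 x 161 x 19 mm, bystander
- loupe: black loupe standing on the desk, 46 mm across, 70 mm high, bystander
- thermo_hygrometer: white thermometer standing on its foot at the right, 50 x 62 x 70 mm, bystander
- stylus_box: small blue and white plastic box lying at the front right, 51 x 86 x 25 mm, bystander
- block_80_mid (a point): the middle of the 80 mm block, 40 mm above its origin along its z
Things that resemble listed ones, but are neither listed nor needed, are in the scene too. What is shaped like the block_80 but green is not meant.

How it is judged:
By the outcome, as a careful person would: the job done as asked, in the order asked, and still so for the second after the job is handed in, with the robot touching nothing.
It also fails if it takes over 70 s, if anything falls off the work surface, if the arm or the gripper's body presses on something with over 40 N, if the wrist force passes 120 N, or if a joint passes its speed limit or range.

### The arm

A 6-joint arm with a two-finger parallel gripper is mounted at the origin on a cart in front of the work surface, level with it; the furniture and walls round the work are solid. World frame = base frame: x ahead of the robot, y to its left, z up, the work surface at z = 0. Lengths are in mm, angles in rad, forces in N, time in s.
With the tool pointing down it reaches from about 350 to 775 mm from the base axis. Payload 7.3 kg.
Tool frame: the origin (TCP) lies midway between the tips of the shut fingers; the grasp point (between the pads) lies 19 mm behind it; z points along the fingers, y is the line along which they close (so a half turn about z gives the same grasp; the last joint's range is limited). The gripper opens to 92 mm and grips with 3 to 60 N. Pads are 19 mm wide; open, the fingers measure 130 mm over their backs; the gripper's body (75 mm by 190 mm) begins 47 mm behind the grasp point.
Start: joints at [1.076, 0.342, 1.524, -0, 1.275, -0.146], TCP at [179.416, 493.411, 226.741] pointing down, gripper open.
Joint ranges: [-2.53, 2.53], [-0.77, 2.02], [0.04, 2.7], [-1, 4.14], [0.28, 2.66], [-3.11, 3.11]. Speed limits (rad/s): [2.57, 2.57, 3.14, 3.14, 3.14, 3.14].

### API

Orientations are given as [roll, pitch, yaw] about the fixed x, y, z axes, in that order (R = Rz(yaw) Ry(pitch) Rx(roll)).
In Python, from plant import * gives the robot as it stands.
- The arm moves only by the tool step_arm, never from a script. Its argument "deltas" is one flat list of numbers, 5 for each row, row after row: the shift along the world's x, y, z in mm, then the turn about the world's z in degrees, then the finger opening in mm, from 0 to 91.8. In form: [tx, ty, tz, turn, gripper, tx, ty, tz, turn, gripper, ...]. A call has exactly 10 rows; each row shifts and turns the commanded pose from where the row before left it; what a row does not reach is not made up. A row lasts 1/8 s, in which the tool goes at most 62.5 mm and 10.7 degrees, less where a joint would pass 70% of its speed; a pose out of reach is approached as far as the arm can. A call is refused whole if a number of a shift passes 62.5 or a number of a turn 10.7, either way. A call with a gripper value outside its range is refused whole. The fingers move at their own pace and stop on an object; the grip force is fixed at half the most. Time passes only in rows, so rows that do not move let the fingers close, or fill a call up. It gives the time, the measured TCP pose, the force, the opening and the grip force at its end, in the units of the state.
- get_obs(): the state, without advancing time (a new reading comes with each control period).
- capture(name): name is "scene" or "top" or "wrist"; returns the picture (420x560x3 uint8, red, green, blue); there is no depth.
- camera_params(name): a dict with "mtx" (3x3 intrinsics, pixels), "rvec" (rotation vector, rad) and "tvec" (3), from world to camera coordinates, as OpenCV has them. Camera axes: x right, y down, z forward; pixel columns grow to the right and rows downward; lengths in mm; the calibration is good to about 2 mm. A picture is of the moment at which its call begins: read the wrist's pose just before it. camera_params takes no time and is no camera call; for the wrist camera it gives the pose at the moment of the call.
- close_job(): hands the job in; it is judged then, once.
The state is a dict: "time": time; "joint_positions": joint angles; "dq": joint speeds; "tau": joint torques, N m; "tool_pos": TCP position; "tcp_rot": TCP orientation; "contact_force": force on the tool from outside, world axes, zero at the start; "moment": the same for the moment, N m; "grip_width": finger opening in mm; "finger_force": force on a finger pad.
Only numpy, scipy, OpenCV 4.12 (cv2) and the standard library are available. Lean on these libraries where they do the work, as an engineer would, in place of code of your own. Each camera call takes 0.05 s, during which the arm holds its last target. There are 200 camera calls.

## Working session

There is one attempt and no reset: what is moved stays moved. The work goes in short steps, Python scripts to look and compute and a tool call to move; the robot and the scene stay as the last step left them, time stands still between calls to the robot, and variables do not carry over. Pictures are saved under pics/ and viewed, at most 10 in all, crops included, and the job is handed in when it is done.

Besides the shell and the picture viewer there is one more tool, called after "Emit:" in YAML: its name, and indented under it one key for each argument. step_arm: Moves the arm, as the interface text tells. Its arguments: {"type":"object","properties":{"deltas":{"type":"array","items":{"type":"number"}}},"required":["deltas"]}

```bash
mkdir -p pics; ls
python3 - <<'E'
from plant import *
import cv2
for n in ["scene","top"]:
    im=capture(n); cv2.imwrite(f"pics/{n}0.png",im[:,:,::-1])
    p=camera_params(n); print(n,p)
o=get_obs(); print(o)
E
```

```text
pics
scene {'mtx': array([[492.7540234 ,   0.        , 282.06824618],
       [  0.        , 492.7540234 , 207.45660686],
       [  0.        ,   0.        ,   1.        ]]), 'rvec': array([ 2.13373614, -1.04401186,  0.43785124]), 'tvec': array([-313.44211187,  358.94362967,  927.63353706])}
top {'mtx': array([[498.8213503 ,   0.        , 281.67568574],
       [  0.        , 498.8213503 , 211.20707047],
       [  0.        ,   0.        ,   1.        ]]), 'rvec': array([ 2.32994783, -1.80602361,  0.22435665]), 'tvec': array([-138.02305482,  498.26255384, 1118.89916402])}
{'time': 0.1, 'joint_positions': array([ 1.07601241e+00,  3.42661378e-01,  1.52492159e+00, -5.45407089e-05,
        1.27538406e+00, -1.46000225e-01]), 'dq': array([-0.00047417, -0.00075916, -0.00413419,  0.00033395, -0.00072765,
        0.00121712]), 'tau': array([ 6.30048999e-04, -4.32005739e+01, -2.44693226e+01,  7.18317926e-02,
        5.26710448e-02, -5.35054198e-05]), 'tool_pos': array([179.24312545, 493.07009689, 226.11009509]), 'tcp_rot': array([-3.14022531e+00, -1.48345939e-04,  2.79282478e+00]), 'contact_force': array([-0.52976069,  0.26247345, -0.23731722]), 'moment': array([0.00984666, 0.022011  , 0.00926206]), 'finger_force': 0.0, 'grip_width': 92.20881930878224}
```

View pics/scene0.png

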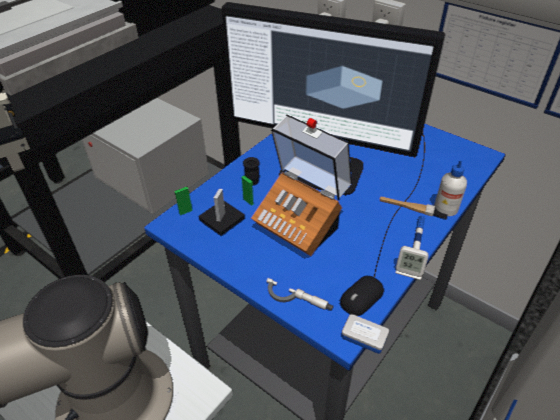

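View pics/top0.png

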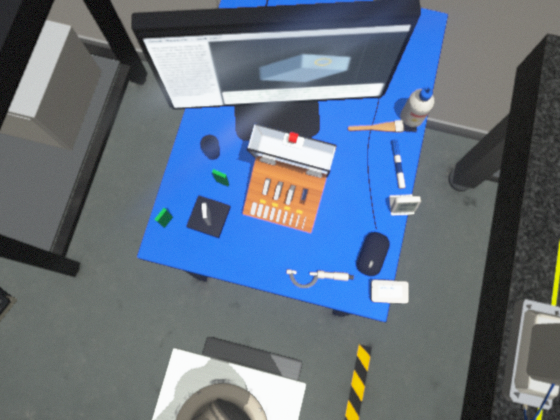

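The scene picture shows the tray at (300,212), hood open with its red pull at (312,123), and a steel block on the black flat at (221,205). The block-like things there are the grey one at (221,205) and green ones at (184,200) and (248,189). Only the grey one stands on granite and it isn't green, so it fits block_80. I'll confirm in an enlarged crop.

```bash
cat > h.py <<'E'
import numpy as np, cv2
def proj(p,P):
    return cv2.projectPoints(np.asarray(P,float).reshape(-1,3),p['rvec'],p['tvec'],p['mtx'],None)[0].reshape(-1,2)
def ray(p,uv):
    R=cv2.Rodrigues(p['rvec'])[0]; C=-R.T@p['tvec'].reshape(3)
    d=R.T@np.linalg.inv(p['mtx'])@np.array([*uv,1.]); return C,d/np.linalg.norm(d)
def onz(p,uv,z):
    C,d=ray(p,uv); return C+d*(z-C[2])/d[2]
def tri(obs):
    A=np.zeros((3,3));b=np.zeros(3);rs=[ray(p,uv) for p,uv in obs]
    for C,d in rs:
        M=np.eye(3)-np.outer(d,d);A+=M;b+=M@C
    X=np.linalg.solve(A,b)
    return X,[round(float(np.linalg.norm(np.cross(d,X-C))),1) for C,d in rs]
def crop(im,u0,v0,w,h,s,step=20):
    c=cv2.resize(im[v0:v0+h,u0:u0+w,::-1],None,fx=s,fy=s,interpolation=cv2.INTER_CUBIC)
    for u in range(-(-u0//step)*step,u0+w,step):
        cv2.line(c,((u-u0)*s,0),((u-u0)*s,6),(0,255,255),1); cv2.putText(c,str(u),((u-u0)*s,16),0,.4,(0,255,255),1)
    for v in range(-(-v0//step)*step,v0+h,step):
        cv2.line(c,(0,(v-v0)*s),(6,(v-v0)*s),(0,255,255),1); cv2.putText(c,str(v),(8,(v-v0)*s+4),0,.4,(0,255,255),1)
    return c
E
python3 - <<'E'
import cv2; from h import *
a=cv2.imread('pics/scene0.png')[:,:,::-1]; b=cv2.imread('pics/top0.png')[:,:,::-1]
cv2.imwrite('pics/c_scene.png',crop(a,165,110,195,150,4))
cv2.imwrite('pics/c_top.png',crop(b,150,110,195,135,4))
E
```

```text
(no output)
```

View pics/c_scene.png

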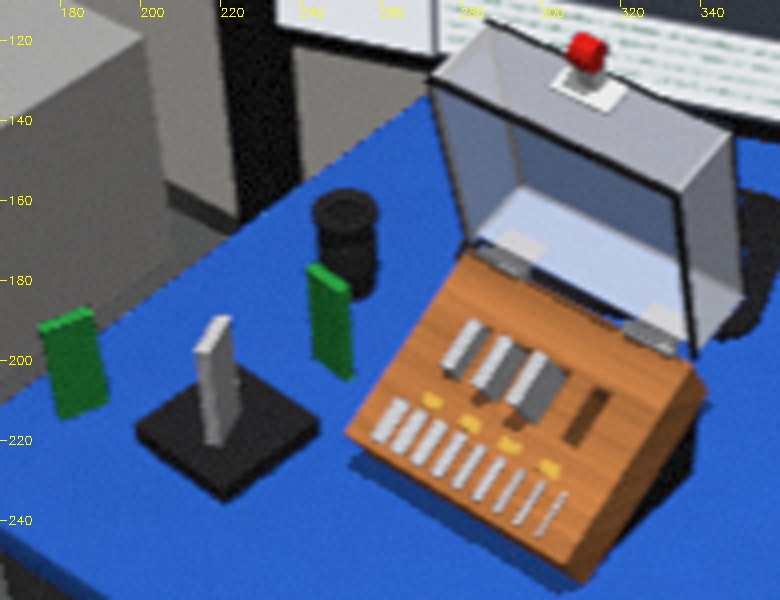

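View pics/c_top.png

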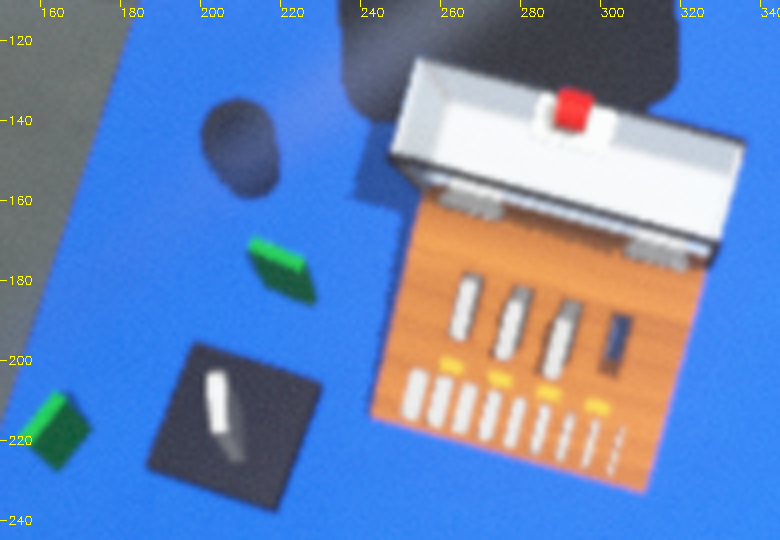

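```bash
cat > fit.py <<'E'
from plant import *; from h import *
from scipy.optimize import least_squares
S,T=camera_params('scene'),camera_params('top')
s30,c30=.5,np.sqrt(.75)
def tray(q,P): # (slope x, y, normal) -> world
    x,y,w=q[:3]; P=np.atleast_2d(P).astype(float)
    X=P[:,0]*c30-P[:,2]*s30; Z=78+P[:,0]*s30+P[:,2]*c30; Y=P[:,1]
    return np.c_[x+X*np.cos(w)-Y*np.sin(w), y+X*np.sin(w)+Y*np.cos(w), Z]
def pull(q):
    hx,hz,a=q[4:7]; c,s=np.cos(a),np.sin(a)
    px,pz=-171,44
    return [hx+c*px+s*pz,0,hz-s*px+c*pz]
if __name__=="__main__":
    cs=lambda u,v:(165+u/4,110+v/4); ct=lambda u,v:(150+u/4,110+v/4)
    sp={'FL':cs(345,433),'slot':cs(588,416),'RL':cs(466,250)}
    tp={'FL':ct(371,415),'FR':ct(646,492),'RR':ct(707,268),'RL':ct(424,188),'slot':ct(616,345)}
    loc=lambda q:{'FL':[-70,85,0],'FR':[-70,-85,0],'RL':[70,85,0],'RR':[70,-85,0],'slot':[q[3],-45,0]}
    def res(q,full=False):
        L=loc(q);r=[]
        for p,d in((S,sp),(T,tp)):
            for k in d:
                e=proj(p,tray(q,L[k]))[0]-d[k]; r.append(e)
                if full: print(k,e.round(1))
        return np.ravel(r)
    X,_=tri([(S,sp['FL']),(T,tp['FL'])]); print('FL',X,_)
    X,_=tri([(S,sp['slot']),(T,tp['slot'])]); print('slot',X,_)
    f=least_squares(res,[450,0,0,0],loss='soft_l1'); q=f.x; print('tray',q.round(3)); res(q,1)
    PU,e=tri([(S,cs(587,52)),(T,ct(574,110))]); print('pull',PU,e)
    # hood angle, hinge assumed at rear deck edge
    d=PU[:2]-q[:2]; xl=d@[np.cos(q[2]),np.sin(q[2])]; yl=d@[-np.sin(q[2]),np.cos(q[2])]
    zl=PU[2]-78; print('pull in tray slope axes',xl*c30+zl*s30, yl, -xl*s30+zl*c30)
    B,e=tri([(S,cs(213,334)),(T,ct(217,402))]); print('blk top',B,e)
    a,b=onz(T,ct(217,372),100),onz(T,ct(217,432),100); print(a,b,'dir',np.degrees(np.arctan2(*(a-b)[1::-1])))
    print('granite',[onz(T,ct(*c),20)[:2].round() for c in((195,342),(322,384),(275,512),(147,467))])
    print('slot mouth',tray(q,[q[3],-45,0]),'floor',tray(q,[q[3],-45,-38]))
E
python3 fit.py
```

```text
FL [491.37980879  81.20534521  40.83358346] [1.0, 1.0]
slot [559.19223864 -51.7976358   82.3301007 ] [0.5, 0.5]
tray [ 5.4954e+02 -6.2920e+00 -2.0000e-02  1.1398e+01]
FL [ 0.6 -0.3]
slot [-0.  -0.4]
RL [ 1.2 -1.1]
FL [0.  0.5]
FR [-0.1 -0.1]
RR [0. 0.]
RL [-0.4  1.1]
slot [-0.4  0.2]
pull [610.30012862  -6.65504477 292.28016559] [1.4, 1.4]
pull in tray slope axes 159.75624494644617 0.8231151682596136 155.19411154954545
blk top [464.86542518 160.5874596   98.12455508] [0.6, 0.6]
[481.91065741 164.82100148 100.        ] [448.11440773 154.80920959 100.        ] dir 16.501381907629952
granite [array([514., 200.]), array([508., 118.]), array([424., 123.]), array([431., 206.])]
slot mouth [[558.53061845 -51.47621128  83.69909756]] floor [[577.5269987  -51.84707177  50.79013222]]
```

The crops confirm it: the grey steel block stands on the black flat (scene 219,194; top 204,210), and the green ones stand on the desk. The empty slot is the rightmost (top 304,196). My triangulated heights fit: block top about 98–100 mm, slot mouth about 83 mm, and hood about 1.84 rad open.

The tool stays vertical, so I'll tilt the block 30° in the grip by nudging its lower part against the tray's front edge. Then I'll turn it 180°.

Emit:
step_arm:
  deltas: [29.1,-33.1,-4,3.65,40,29.1,-33.1,-4,3.65,40,29.1,-33.1,-4,3.65,40,29.1,-33.1,-4,3.65,40,29.1,-33.1,-4,3.65,40,29.1,-33.1,-4,3.65,40,29.1,-33.1,-4,3.65,40,29.1,-33.1,-4,3.65,40,29.2,-33.1,-4,3.65,40,29.4,-33.3,-4,3.65,40]

```text
time: 1.35
tool_pos: [471.4, 161.0, 186.4]
tcp_rot: [3.141, -0.001, -2.851]
contact_force: [0.2, 0.9, -0.1]
grip_width: 39.9
finger_force: 0.0
```

Run:
```python
from plant import *; from h import *
o=get_obs(); print(o['time'],o['tool_pos'],o['tcp_rot'])
W=camera_params('wrist'); im=capture('wrist'); cv2.imwrite('pics/w1.png',im[:,:,::-1])
np.savez('w1.npz',**W); R=cv2.Rodrigues(W['rvec'])[0]; print('cam',-R.T@W['tvec'].reshape(3),R[2])
print(proj(W,[[465,160,100],[465,160,20],[530,-6,70]]))
```

```text
1.35 [471.43805018 160.98616315 186.35045138] [ 3.14131405e+00 -5.49913174e-04 -2.85131202e+00]
cam [409.38947539 142.09861855 344.85811789] [ 0.23334694  0.07014814 -0.96986001]
[[279.24629438 208.32578424]
 [278.81149126 187.59916748]
 [ 49.3070383  218.00588291]]
```

View pics/w1.png

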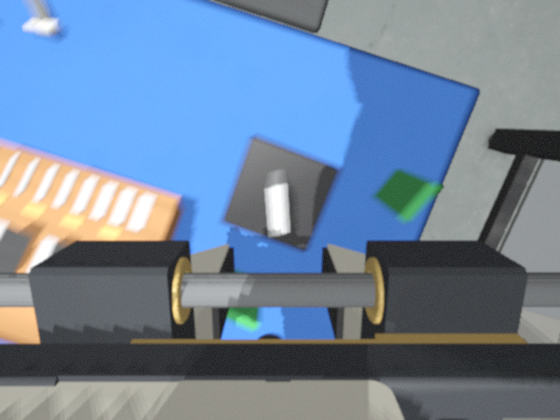

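The wrist view shows the steel block on the flat at about (277,210), between the fingers, as predicted (279,208). I'll refine its centre and direction by threshold.

Run:
```python
from h import *
W=dict(np.load('w1.npz')); im=cv2.imread('pics/w1.png')
g=im.min(2); m=np.zeros_like(g); m[165:250,250:310]=(g[165:250,250:310]>150)*255
c=max(cv2.findContours(m,0,2)[0],key=cv2.contourArea)
pts=np.array([onz(W,q,100)[:2] for q in c.reshape(-1,2)],np.float32); r=cv2.minAreaRect(pts)
print(cv2.minAreaRect(c),r,cv2.boxPoints(r))
```

```text
((276.35345458984375, 203.00863647460938), (63.94828414916992, 23.48880958557129), 86.633544921875) ((462.4289855957031, 157.25848388671875), (44.68577575683594, 15.908655166625977), 20.296913146972656) [[438.71417 156.96849]
 [444.23267 142.04765]
 [486.1438  157.54848]
 [480.6253  172.46931]]
```

Run:
```python
from h import *
W=dict(np.load('w1.npz')); im=cv2.imread('pics/w1.png')
g=im.min(2); print(g[166:246:5,256:300:3])
for th in(190,205,220):
    m=np.zeros_like(g); m[165:250,250:310]=(g[165:250,250:310]>th)*255
    c=max(cv2.findContours(m,0,2)[0],key=cv2.contourArea)
    pts=np.array([onz(W,q,100)[:2] for q in c.reshape(-1,2)],np.float32); print(th,cv2.minAreaRect(pts))
```

```text
[[126 125 125 123 124 126 124 120 122 120 122 117 119 116 115]
 [122 126 122 123 122 133 144 154 147 139 119 113 115 112 113]
 [121 118 117 116 134 146 160 156 145 132 116 111 112 112 112]
 [112 115 111 118 141 149 159 159 146 131 115 100 107 108 106]
 [113 113 112 127 153 198 233 255 244 225 194  96  94 101 104]
 [112 111 110 193 231 250 255 255 253 229 198  86  86  93  98]
 [107 104 106 182 222 245 255 255 254 234 197  85  79  90  99]
 [107 108 102 172 212 244 255 255 255 235 198 100  76  86  95]
 [104 105 102 145 210 239 255 255 255 235 202 126  73  88  95]
 [102 104  97 138 204 236 255 255 255 238 208 131  71  83  89]
 [ 99 100 100 108 202 237 255 255 255 239 209 144  77  80  87]
 [ 98  95 100 100 199 234 252 255 255 240 206 166  67  77  89]
 [ 95  99  97  97 191 227 249 255 255 240 218 174  66  82  85]
 [ 96  98  89  63 126 176 185 209 218 243 218 168  65  76  92]
 [ 76  78  77  67 103 125 126 113  86  70  64  57  60  65  72]
 [ 74  69  75  71  65  73  65  66  63  60  67  61  62  63  61]]
190 ((465.9788513183594, 158.49395751953125), (34.77238464355469, 14.502508163452148), 20.07258415222168)
205 ((465.9798583984375, 158.63088989257812), (33.628292083740234, 12.644916534423828), 21.61260986328125)
220 ((465.941650390625, 158.6169891357422), (33.428977966308594, 10.881312370300293), 20.364938735961914)
```

Emit:
step_arm:
  deltas: [0,0,-17,3,40,0,0,-17,0,40,0,0,-17,0,40,0,0,-17,0,40,0,0,-15,0,40,0,0,-15,0,40,0,0,-12,0,40,0,0,-9,0,40,0,0,0,0,0,0,0,0,0,0]

```text
time: 2.65
tool_pos: [471.1, 162.3, 68.1]
tcp_rot: [3.142, 0.001, -2.801]
contact_force: [-0.8, 0.1, 0.1]
grip_width: 24.2
finger_force: 0.0
```

Emit:
step_arm:
  deltas: [0,0,0,0,0,0,0,0,0,0,0,0,0,0,0,0,0,0,0,0,0,0,4,0,0,0,0,8,0,0,0,0,10,0,0,0,0,10,0,0,0,0,10,0,0,0,0,8,0,0]

```text
time: 3.9
tool_pos: [470.9, 162.3, 118.6]
tcp_rot: [3.142, 0.001, -2.801]
contact_force: [-0.2, -0.5, -3.4]
grip_width: 8.6
finger_force: 30.0
```

Emit:
step_arm:
  deltas: [-4,-25,0,-5.15,0,-4,-25,0,-5.15,0,-4,-26,0,-5.15,0,-4,-26,0,-5.15,0,0,0,-12,0,0,0,0,-12,0,0,0,0,-12,0,0,0,0,-12,0,0,0,0,-10,0,0,0,0,0,0,0]

```text
time: 5.15
tool_pos: [454.3, 60.4, 58.8]
tcp_rot: [3.141, -0.002, 3.123]
contact_force: [0.4, 0.0, -1.8]
grip_width: 8.9
finger_force: 30.0
```

Emit:
step_arm:
  deltas: [4,0,0,0,0,4,0,0,0,0,4,0,0,0,0,4,0,0,0,0,3,0,0,0,0,3,0,0,0,0,2,0,0,0,0,2,0,0,0,0,2,0,0,0,0,0,0,0,0,0]

```text
time: 6.4
tool_pos: [479.3, 60.3, 59.0]
tcp_rot: [3.142, -0.008, 3.123]
contact_force: [-10.3, -0.3, 2.9]
grip_width: 8.8
finger_force: 30.0
```

Emit:
step_arm:
  deltas: [2,0,0,0,0,2,0,0,0,0,2,0,0,0,0,2,0,0,0,0,2,0,0,0,0,0,0,0,0,0,0,0,0,0,0,0,0,0,0,0,0,0,0,0,0,0,0,0,0,0]

```text
time: 7.65
tool_pos: [488.3, 60.3, 59.0]
tcp_rot: [-3.141, -0.01, 3.123]
contact_force: [-11.4, -1.4, 6.6]
grip_width: 9.2
finger_force: 30.0
```

Emit:
step_arm:
  deltas: [2,0,0,0,0,2,0,0,0,0,2,0,0,0,0,2,0,0,0,0,1,0,0,0,0,0,0,0,0,0,0,0,0,0,0,0,0,0,0,0,0,0,0,0,0,0,0,0,0,0]

```text
time: 8.9
tool_pos: [497.4, 60.2, 58.6]
tcp_rot: [-3.141, -0.01, 3.123]
contact_force: [-12.0, -1.1, 2.6]
grip_width: 8.9
finger_force: 30.0
```

Run:
```python
from plant import *; from h import *
im=capture('scene'); cv2.imwrite('pics/s2.png',crop(im,205,120,160,120,5))
```

```text
(no output)
```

View pics/s2.png

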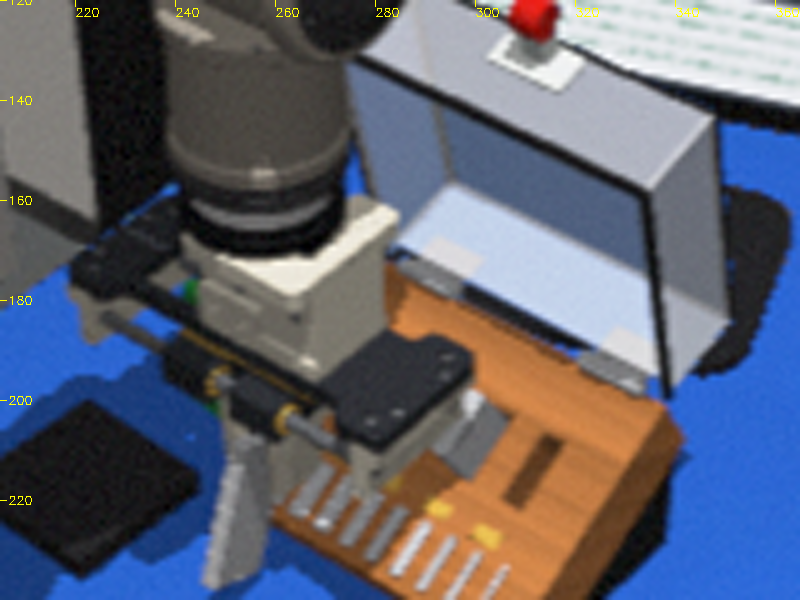

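The block leans about 30° in the grip, with its bottom at crop (225,580) and its top in the fingers. I'll measure the angle from the outer edge.

Run:
```python
from plant import *; from h import *
S=camera_params('scene')
def ony(uv,y):
    C,d=ray(S,uv); return C+d*(y-C[1])/d[1]
cs=lambda u,v:(205+u/5,120+v/5)
a,b=ony(cs(203,578),64.7),ony(cs(232,447),64.7); print(a,b,np.degrees(np.arctan2(b[0]-a[0],b[2]-a[2])))
a,b=ony(cs(248,583),55.7),ony(cs(270,470),55.7); print(a,b,np.degrees(np.arctan2(b[0]-a[0],b[2]-a[2])))
# predicted 30deg outline, pivot at tcp (497.4, 60.2, z 77.6)
for th in(26,30,34):
    t=np.radians(th); u=np.array([np.sin(t),0,np.cos(t)]); w=np.array([np.cos(t),0,-np.sin(t)])
    P=[np.array([497.4,64.7,77.6])-66.3*u-23.5*w, np.array([497.4,64.7,77.6])-23.5*w-20*u]
    print(th,((proj(S,P)-[205,120])*5).round())
```

```text
[448.41723559  64.7         25.24581062] [475.18644249  64.7         92.89394497] 21.589320778922072
[470.33101348  55.7          8.96804657] [490.9840995   55.7         70.82814302] 18.462497911432095
26 [[201. 575.]
 [224. 491.]]
30 [[196. 574.]
 [223. 488.]]
34 [[191. 572.]
 [222. 485.]]
```

Measured tilt is about 24°. I'll push a bit further and slightly higher.

Emit:
step_arm:
  deltas: [0,0,2,0,0,0,0,2,0,0,2,0,0,0,0,2,0,0,0,0,2,0,0,0,0,0.5,0,0,0,0,0,0,0,0,0,0,0,0,0,0,0,0,0,0,0,0,0,0,0,0]

```text
time: 10.2
tool_pos: [503.7, 60.4, 62.2]
tcp_rot: [3.142, -0.011, 3.123]
contact_force: [-10.4, -0.9, -1.3]
grip_width: 8.7
finger_force: 30.0
```

Emit:
step_arm:
  deltas: [-5,0,0,0,0,-10,0,4,0,0,-15,0,8,0,0,-15,-4,15,0,0,-10,-6,20,0,0,0,-10,25,-6,0,0,-10,25,-10.5,0,0,-10,18,-10.5,0,0,-10,0,-10.5,0,0,-10,0,-10.5,0]

```text
time: 11.45
tool_pos: [452.7, -0.0, 179.7]
tcp_rot: [3.14, 0.001, 2.279]
contact_force: [-0.7, -0.6, -2.8]
grip_width: 8.8
finger_force: 30.0
```

Emit:
step_arm:
  deltas: [0,-5,0,-10.2,0,0,-5,0,-10.2,0,0,-5,0,-10.2,0,0,-5,0,-10.2,0,0,-5,0,-10.2,0,0,-5,0,-10.2,0,0,-5,0,-10.2,0,0,-5,0,-10.2,0,0,-5,0,-10.2,0,0,-5,0,-10.2,0]

```text
time: 12.7
tool_pos: [452.6, -49.7, 179.4]
tcp_rot: [3.141, -0.001, 0.499]
contact_force: [-0.4, 0.5, -2.2]
grip_width: 9.0
finger_force: 30.0
```

Emit:
step_arm:
  deltas: [0,0,0,-10,0,0,0,0,-10,0,0,0,0,-9.7,0,15,0,-8,0,0,15,0,-10,0,0,15,0,-10,0,0,10,0,-8,0,0,4,0,-4,0,0,0,0,0,0,0,0,0,0,0,0]

```text
time: 13.95
tool_pos: [512.2, -49.8, 139.0]
tcp_rot: [3.141, -0.0, -0.014]
contact_force: [-0.8, 0.3, -2.4]
grip_width: 8.8
finger_force: 30.0
```

Run:
```python
from plant import *; from h import *
o=get_obs(); print(o['time'],o['tool_pos'],o['tcp_rot'],o['joint_positions'])
im=capture('scene'); cv2.imwrite('pics/s3r.png',im[:,:,::-1]); cv2.imwrite('pics/s3.png',crop(im,250,110,120,110,5,10))
```

```text
13.95 [512.15858622 -49.80930432 138.96647516] [ 3.14141133e+00 -1.07547321e-04 -1.36204591e-02] [-2.45876982e-01  4.12572213e-01  1.68021455e+00 -1.75023329e-04
  1.04865950e+00  1.33862709e+00]
```

View pics/s3.png

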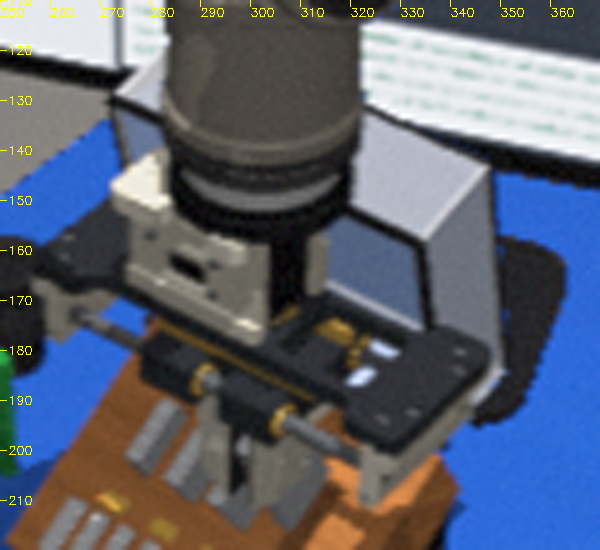

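The scene view only shows the gripper over the right of the tray (crop (250,400)); the block is hidden behind the finger. I'll use the wrist view with predicted outlines.

Run:
```python
from plant import *; from h import *; from fit import tray
q=[549.54,-6.29,-.02,11.4]
o=get_obs(); tp=o['tool_pos']
W=camera_params('wrist'); im=capture('wrist'); np.savez('w2.npz',**W); cv2.imwrite('pics/w2r.png',im[:,:,::-1])
im=cv2.resize(im,(784,588),interpolation=cv2.INTER_CUBIC)[:,:,::-1].copy()
def poly(P,c):
    p=(proj(W,P)*1.4).astype(np.int32); print(p.tolist()); cv2.polylines(im,[p],True,c,1)
poly(tray(q,[[q[3]+a*19,-45+b*6,0] for a,b in((1,1),(1,-1),(-1,-1),(-1,1))]),(0,255,255))
G=tp+[0,0,19]
for th,c in((24,(0,0,255)),(30,(0,255,0))):
    t=np.radians(th); u=np.array([-np.sin(t),0,np.cos(t)]); w=np.array([np.cos(t),0,np.sin(t)]); y=np.array([0,1,0])
    poly([G-66.3*u+w*(6+17.5*a)+y*4.5*b for a,b in((1,1),(1,-1),(-1,-1),(-1,1))],c)
cv2.imwrite('pics/w2.png',im)
```

```text
[[375, 175], [406, 175], [404, 252], [376, 252]]
[[374, 216], [398, 216], [398, 291], [376, 292]]
[[373, 203], [398, 203], [398, 276], [376, 277]]
```

View pics/w2.png

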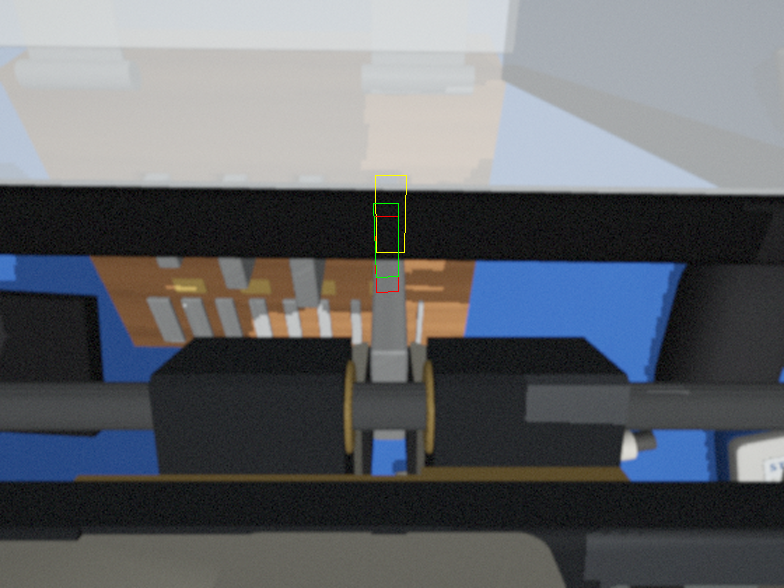

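The wrist view shows the block at (390,260–440), in line with the predicted slot (yellow). The hood's rim hides the slot mouth itself. I'll check the overlay's bias against the visible front deck corners, at about (135,347) and (466,348).

Run:
```python
from h import *
import plant
from fit import tray
q=[549.54,-6.29,-.02,11.4]; W=dict(np.load('w2.npz'))
print((proj(W,tray(q,[[-70,85,0],[-70,-85,0]]))*1.4).round(1))
im=cv2.imread('pics/w2r.png')
for r in(188,192,240): print(r,im[r,255:310,:].astype(int).sum(1)//3)
for r in(225,235,244): # left/right tray edges: orange test
    o=np.where(im[r,:,2].astype(int)-im[r,:,0]>40)[0]; print(r,o.min(),o.max())
    zl=[];
```

```text
[[140.4 344.1]
 [466.2 346. ]]
188 [ 89  89  87  86  91  87  92  85  89  88  85  97 100 111 118 121 119 121
 121 121 119 116 121 122 121 122 119 123 121 119 123 120 115 121 135 140
 143 139 140 143 138 139 143 142 139 140 140 139 141 141 141 138 138 138
 138]
192 [ 82  84  83  86  86  85  86  86  80  85  85  92 105 109 117 121 119 122
 117 118 117 121 118 118 119 118 122 118 120 118 123 119 116 116 125 132
 133 133 128 116 110 109 109 109 109 107 105 106 107 112 104 109 104 111
 121]
240 [190 190 179 150 130 130 126 130 129 123 116 111 113 119 117 118 118 123
 118 120 117 120 118 115 121 121 122 121 123 124 120 123 122 119 111 111
 127 131 130 134 133 138 159 182 188 171 150 134 129 117 100  97  96  91
  95]
225 87 332
235 92 330
244 96 305
```

Emit:
step_arm:
  deltas: [2,-0.6,-5,0,0,2,0,-5,0,0,1.4,0,-5.6,0,0,0,0,0,0,0,1,0,-1.73,0,0,1,0,-1.73,0,0,1,0,-1.73,0,0,1,0,-1.73,0,0,0,0,0,0,0,0,0,0,0,0]

```text
time: 15.3
tool_pos: [520.3, -50.0, 115.2]
tcp_rot: [-3.141, 0.004, -0.014]
contact_force: [-4.8, 1.4, -3.4]
grip_width: 8.8
finger_force: 30.0
```

Emit:
step_arm:
  deltas: [0,0,-1,0,0,0,0,-1,0,0,0,0,-1,0,0,0,0,0,0,0,0,0,0,0,0,0,0,0,0,0,0,0,0,0,0,0,0,0,0,0,0,0,0,0,0,0,0,0,0,0]

```text
time: 16.55
tool_pos: [521.2, -50.1, 112.8]
tcp_rot: [-3.141, 0.001, -0.014]
contact_force: [-4.9, 2.0, -3.8]
grip_width: 8.9
finger_force: 30.0
```

Run:
```python
from plant import *; from h import *
o=get_obs(); print(o['tool_pos'],o['contact_force'],o['moment'])
a=crop(capture('top'),240,120,100,115,4,10); b=crop(capture('scene'),265,150,100,115,4,10)
cv2.imwrite('pics/c4.png',np.hstack([a,b]))
```

```text
[521.22523739 -50.08410097 112.8067349 ] [-4.87610901  2.02422556 -3.77318614] [0.50163436 1.14968015 0.04564999]
```

View pics/c4.png

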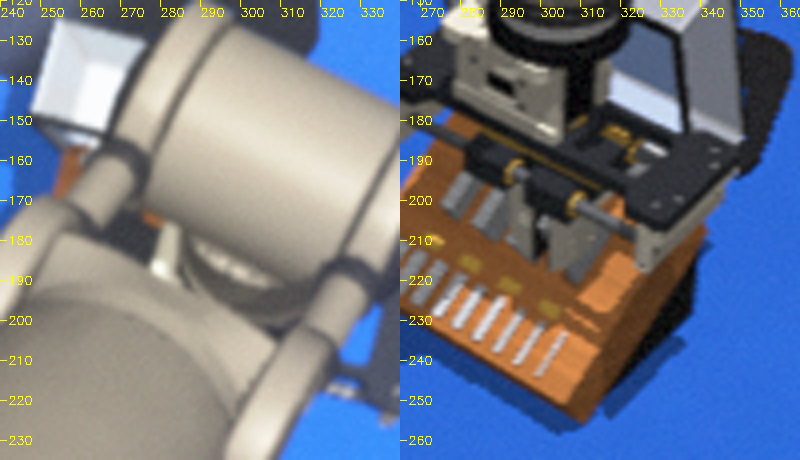

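The right crop shows the block's lower end at the slot. The force/moment ratio (about 230 mm below the flange) says the light contact is at the block's lower end and not the hood. I'll ease forward and left a little, then continue along the slot axis.

Emit:
step_arm:
  deltas: [-1,0.5,0,0,0,-0.5,0,0,0,0,0,0,-1,0,0,1,0,-1.73,0,0,1,0,-1.73,0,0,1,0,-1.73,0,0,0,0,0,0,0,0,0,0,0,0,0,0,0,0,0,0,0,0,0,0]

```text
time: 17.9
tool_pos: [523.4, -50.0, 107.1]
tcp_rot: [3.141, -0.001, -0.014]
contact_force: [0.6, 1.5, -2.7]
grip_width: 8.7
finger_force: 30.0
```

Emit:
step_arm:
  deltas: [0.5,0,-0.87,0,0,1,0,-1.73,0,0,1,0,-1.73,0,0,1,0,-1.73,0,0,1,0,-1.73,0,0,0.5,0,-0.87,0,0,0,0,0,0,0,0,0,0,0,0,0,0,0,0,0,0,0,0,0,0]

```text
time: 19.15
tool_pos: [528.1, -49.9, 98.3]
tcp_rot: [3.142, 0.0, -0.014]
contact_force: [-1.3, 0.1, -4.0]
grip_width: 8.9
finger_force: 30.0
```

Emit:
step_arm:
  deltas: [0.5,0,-0.87,0,0,1,0,-1.73,0,0,1,0,-1.73,0,0,1,0,-1.73,0,0,0.5,0,-0.87,0,0,0,0,0,0,0,0,0,0,0,0,0,0,0,0,0,0,0,0,0,0,0,0,0,0,0]

```text
time: 20.4
tool_pos: [531.7, -49.8, 91.1]
tcp_rot: [-3.141, 0.001, -0.014]
contact_force: [-4.8, 0.4, -4.8]
grip_width: 8.7
finger_force: 30.0
```

Emit:
step_arm:
  deltas: [-0.7,0,-0.5,0,0,0.5,0,-1,0,0,0.5,0,-1,0,0,0.5,0,-1,0,0,0,0,0,0,0,0,0,0,0,0,0,0,0,0,0,0,0,0,0,0,0,0,0,0,0,0,0,0,0,0]

```text
time: 21.65
tool_pos: [533.1, -49.9, 88.0]
tcp_rot: [3.141, -0.0, -0.014]
contact_force: [-4.0, -0.0, -2.1]
grip_width: 9.0
finger_force: 30.0
```

Run:
```python
from plant import *
o=get_obs(); print(o['contact_force'],o['moment'])
```

```text
[-4.02748874 -0.03482404 -2.08186229] [-0.10820174  0.9861574  -0.06195241]
```

Emit:
step_arm:
  deltas: [-0.5,0,-0.5,0,0,0.4,0,-0.7,0,0,0.4,0,-0.7,0,0,0,0,0,0,0,0,0,0,0,0,0,0,0,0,0,0,0,0,0,0,0,0,0,0,0,0,0,0,0,0,0,0,0,0,0]

```text
time: 22.9
tool_pos: [533.1, -50.0, 87.5]
tcp_rot: [3.141, -0.0, -0.014]
contact_force: [-10.1, 0.2, 12.0]
grip_width: 8.9
finger_force: 30.0
```

It touched down at the expected depth. I'll take the load off and open just a little, so block_70 next to it isn't touched.

Emit:
step_arm:
  deltas: [-0.4,0,0.9,0,0,0,0,0,0,0,0,0,0,0,11.5,0,0,0,0,11.5,0,0,0,0,11.5,0,0,0,0,11.5,0,0,0,0,11.5,0,0,0,0,11.5,0,0,0,0,11.5,0,0,0,0,11.5]

```text
time: 24.15
tool_pos: [532.9, -49.9, 86.9]
tcp_rot: [3.142, -0.0, -0.014]
contact_force: [-0.6, -0.2, 0.0]
grip_width: 11.4
finger_force: 0.0
```

Emit:
step_arm:
  deltas: [0,0,5,0,11.5,0,0,5,0,11.5,0,0,10,0,11.5,-2,0,10,0,11.5,-10,0,20,0,11.5,-15,0,25,0,11.5,-30,0,30,0,11.5,-40,0,30,0,11.5,-40,0,30,0,11.5,-40,0,20,0,11.5]

```text
time: 25.4
tool_pos: [354.8, -49.8, 273.8]
tcp_rot: [3.141, -0.002, -0.013]
contact_force: [0.0, -0.8, -0.2]
grip_width: 11.5
finger_force: 0.0
```

Run:
```python
from plant import *; from h import *
o=get_obs(); print(o['time'],o['tool_pos'],o['tcp_rot'],o['contact_force'])
ti,si=capture('top'),capture('scene'); cv2.imwrite('pics/t5r.png',ti[:,:,::-1]); cv2.imwrite('pics/s5r.png',si[:,:,::-1])
a=crop(ti,240,125,100,110,4,10); b=crop(si,265,110,100,110,4,10)
cv2.imwrite('pics/c5.png',np.hstack([a,b]))
```

```text
25.4 [354.77128459 -49.84240035 273.76988127] [ 3.14054900e+00 -2.36863110e-03 -1.34564151e-02] [ 0.02614146 -0.83674245 -0.22558529]
```

View pics/c5.png

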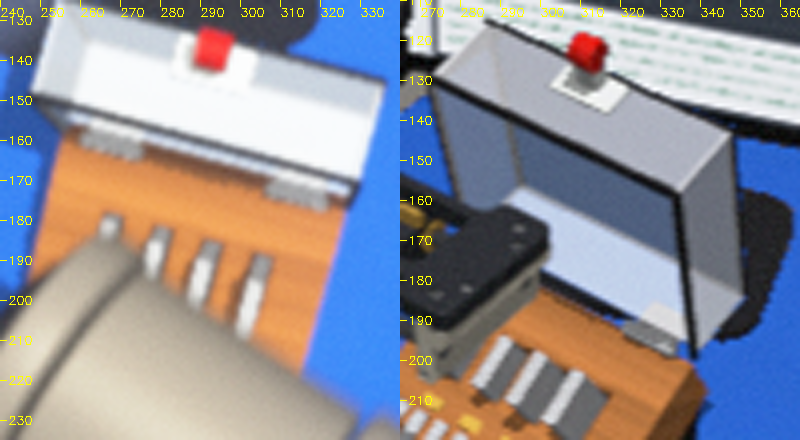

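The fourth slot now holds the block: its top face is at top px (302.5,202.5) and scene px (308,208), and the hood hasn't moved. I'll check numerically that it's fully home.

Run:
```python
from plant import *; from h import *; from fit import tray
S,T=camera_params('scene'),camera_params('top'); q=[549.54,-6.29,-.02,11.4]
for h in(38,42,46,50): 
    P=tray(q,[[11.4,-45,h],[11.4+17.5,-45,h],[11.4-17.5,-45,h]]); print(h,proj(S,P).round(1).tolist(),proj(T,P).round(1).tolist(),P[0].round(1))
P=tray(q,[[11.4,-15,32],[11.4,15,22]]); print('b70,b60',proj(S,P).round(1).tolist(),proj(T,P).round(1).tolist())
for f,p,(u0,u1,v0,v1),seeds in(('pics/s5r.png',S,(280,320,190,222),0),('pics/t5r.png',T,(285,315,180,215),0)):
    g=cv2.imread(f).min(2); m=np.zeros_like(g); m[v0:v1,u0:u1]=(g[v0:v1,u0:u1]>165)*255
    n,l,st,c=cv2.connectedComponentsWithStats(m)
    for i in range(1,n):
        if st[i,4]>12: print(f,st[i].tolist(),c[i].round(1))
    print(g[v0:v1:2,u0:u1:2]) if f[5]=='t' else 0
X,e=tri([(S,(308.1,207.8)),(T,(302.5,202.5))]);print(X,e)
```

```text
38 [[307.5, 207.9], [311.6, 201.6], [303.4, 214.2]] [[302.2, 200.4], [304.1, 193.1], [300.3, 207.6]] [539.5 -51.1 116.6]
42 [[307.0, 207.3], [311.1, 201.0], [302.9, 213.6]] [[302.0, 200.8], [303.9, 193.5], [300.1, 208.0]] [537.5 -51.1 120.1]
46 [[306.5, 206.7], [310.7, 200.3], [302.4, 213.0]] [[301.9, 201.3], [303.8, 193.9], [299.9, 208.5]] [535.5 -51.  123.5]
50 [[306.1, 206.0], [310.2, 199.7], [301.9, 212.4]] [[301.7, 201.7], [303.6, 194.3], [299.8, 209.0]] [533.5 -51.  127. ]
b70,b60 [[297.9, 203.3], [289.2, 199.4]] [[289.7, 196.3], [277.6, 191.9]]
pics/s5r.png [283, 194, 10, 13, 45] [287.6 200.1]
pics/s5r.png [292, 198, 10, 13, 46] [296.2 204.2]
pics/s5r.png [300, 203, 11, 13, 51] [305.3 209. ]
pics/t5r.png [287, 189, 6, 12, 47] [289.6 194.5]
pics/t5r.png [299, 194, 7, 15, 61] [302.1 201. ]
[[ 89  88  89  93  92  92  91  94  97  94  94  89  95  93  91]
 [ 85  87  87  86  92  98  95  90  95  90  94  94  95  93  93]
 [ 83  88  81  93  92  90  92  94  93  93  93  94  97  94  99]
 [ 81  85  80 138 152 104  89  88  89  85  88  91  93  95  93]
 [ 89  85 107 158 149  91  83  85  80  87 
[... 192 characters left out ...]
  99  87  89  88]
 [ 85 157 234 186  90  83  77  73 142 230 186  95  90  90  91]
 [109 180 220 155  85  86  73  69 193 236 172  87  88  90  91]
 [122 158 177 108  86  87  76  89 219 232 132  85  88  88  89]
 [132 129 145 114  97  90  73 126 234 227 103  87  90  89  91]
 [141 137 127 119 114 103  88 148 232 201  93  88  93  89  90]
 [148 142 139 132 125 115 108 181 218 148  90  93  90  89  90]
 [154 148 147 138 137 129 121 158 178 119  90  93  89  94  96]
 [158 154 151 146 144 140 131 132 130 109 102  96  91  89  90]
 [159 159 157 159 150 145 140 136 130 121 113 105 101  98  91]
 [168 162 162 160 154 152 146 144 140 131 126 116 111 103 101]]
[534.6046686  -54.20658126 122.04325008] [1.6, 1.6]
```

The block matches the seated prediction within about 1 px, in line with its neighbours. One gentle press with shut fingers will confirm it's home.

Emit:
step_arm:
  deltas: [29,-0.2,-15,0,0,29,-0.2,-20,0,0,29,-0.2,-20,0,0,29,-0.2,-20,0,0,29,-0.2,-20,0,0,29,-0.2,-20,0,0,1,0,-14,0,0,0,0,-6,0,0,0,0,-4,0,0,0,0,0,0,0]

```text
time: 26.75
tool_pos: [530.6, -51.2, 133.4]
tcp_rot: [3.141, -0.001, -0.014]
contact_force: [-0.3, 0.2, 0.6]
grip_width: 0.5
finger_force: 0.0
```

Emit:
step_arm:
  deltas: [0,0,-2,0,0,0,0,-2,0,0,0,0,-2,0,0,0,0,-2,0,0,0,0,-2,0,0,0,0,-2,0,0,0,0,-1,0,0,0,0,0,0,0,0,0,0,0,0,0,0,0,0,0]

```text
time: 28.0
tool_pos: [532.0, -51.5, 123.1]
tcp_rot: [3.14, -0.004, -0.014]
contact_force: [-5.9, 0.5, 23.0]
grip_width: 0.4
finger_force: 11.9
```

It's home: contact came at 123 mm where about 122.4 is predicted. Retracting, then measuring the pull precisely and checking the monitor clearance.

Emit:
step_arm:
  deltas: [0,0,6,0,0,-2,0,15,0,0,-10,0,25,0,0,-20,0,35,0,30,-30,5,40,0,30,-30,10,40,0,30,-10,10,40,0,30,0,10,20,0,30,0,8,0,0,30,0,0,0,0,30]

```text
time: 29.25
tool_pos: [428.5, -7.6, 340.0]
tcp_rot: [-3.141, 0.002, -0.013]
contact_force: [0.7, -0.3, 0.9]
grip_width: 30.3
finger_force: 0.0
```

```bash
cat > red.py <<'E'
from plant import *; from h import *
from scipy.optimize import least_squares
def redc(n):
    im=capture(n).astype(int); m=((im[:,:,0]>120)&(im[:,:,1]<70)&(im[:,:,2]<70)).astype(np.uint8)
    k,l,st,c=cv2.connectedComponentsWithStats(m)
    i=1+np.argmax(st[1:,4]); return c[i],st[i].tolist()
if __name__=="__main__":
    o=get_obs(); print(o['time'],o['tool_pos'],o['contact_force'])
    S,T=camera_params('scene'),camera_params('top')
    a,b=redc('scene'),redc('top'); print(a,b); X,e=tri([(S,a[0]),(T,b[0])]); print('pull',X.round(1),e)
    q=[549.54,-6.29,-.02]; d=X[:2]-q[:2]; xl=d@[np.cos(q[2]),np.sin(q[2])]; zl=X[2]-78
    P=np.array([xl*np.sqrt(.75)+zl*.5,-xl*.5+zl*np.sqrt(.75)]); print('slope',P, 'r',np.hypot(*(P-[70,0])), 'ang',np.pi-np.arctan2(44,171)-np.arctan2(P[1],P[0]-70))
    print('monitor',tri([(S,(416,153)),(T,(405,88))]),tri([(S,(236,117)),(T,(176,107))]))
E
python3 red.py
```

```text
29.25 [428.47034443  -7.63927658 339.98960779] [ 0.69439078 -0.34335049  0.86886631]Traceback (most recent call last):
  File "red.py", line 10, in <module>
    a,b=redc('scene'),redc('top'); print(a,b); X,e=tri([(S,a[0]),(T,b[0])]); print('pull',X.round(1),e)
                      ~~~~^^^^^^^
  File "red.py", line 6, in redc
    i=1+np.argmax(st[1:,4]); return c[i],st[i].tolist()
        ~~~~~~~~~^^^^^^^^^^
    return _wrapfunc(a, 'argmax', axis=axis, out=out, **kwds)
    return bound(*args, **kwds)
ValueError: attempt to get argmax of an empty sequence
```

```bash
sed -i "s/def redc(n):/def redc(n,f=None):/; s/im=capture(n).astype(int)/im=(cv2.imread(f)[:,:,::-1] if f else capture(n)).astype(int)/; s#a,b=redc('scene'),redc('top')#a0,a,b=redc(0,'pics/s5r.png'),redc('scene'),redc(0,'pics/t5r.png'); print(a0)#" red.py; python3 red.py
```

```text
29.35 [428.54699778  -8.10290848 339.70484764] [ 0.4973106  -0.90449443  0.74454084]
(array([311.15686275, 122.25490196]), [307, 119, 9, 8, 51])
(array([311.38, 122.3 ]), [308, 119, 8, 8, 50]) (array([292.47368421, 139.26315789]), [290, 138, 6, 4, 19])
pull [605.8  -6.9 296.2] [0.1, 0.1]
slope [157.81221801 160.82648095] r 183.2379398642453 ang 1.818721242745654
monitor (array([ 812.96250049, -196.25347966,  186.22321519]), [22.7, 22.7]) (array([666.40247374, 276.89112185, 165.18291786]), [0.9, 0.9])
```

Run:
```python
from plant import *; from h import *
S,T=camera_params('scene'),camera_params('top')
for z in(150,180,210): print([onz(T,uv,z)[:2].round() for uv in((178,108),(280,98),(390,88))],[onz(S,uv,z)[:2].round() for uv in((240,118),(330,136),(416,153))])
for f,p in(('pics/s5r.png','s'),('pics/t5r.png','t'),('pics/top0.png','t0')):
    im=cv2.imread(f).astype(int); m=((im[:,:,2]-im[:,:,1]>50)&(im[:,:,2]-im[:,:,0]>50)).astype(np.uint8)
    m[:,:270]=0;m[:,330:]=0;m[:105]=0;m[150:]=0
    k,l,st,c=cv2.connectedComponentsWithStats(m)
    for i in range(1,k):
        if st[i,4]>10: print(f,st[i].tolist(),c[i])
```

```text
[array([672., 276.]), array([755.,  56.]), array([ 844., -185.])] [array([685., 282.]), array([765.,  41.]), array([ 834., -168.])]
[array([660., 266.]), array([740.,  53.]), array([ 827., -181.])] [array([652., 250.]), array([728.,  19.]), array([ 795., -182.])]
[array([648., 256.]), array([726.,  49.]), array([ 810., -178.])] [array([619., 218.]), array([692.,  -3.]), array([ 756., -196.])]
pics/s5r.png [307, 118, 10, 10, 73] [311.35616438 122.43835616]
pics/t5r.png [288, 132, 11, 11, 93] [292.7311828  136.86021505]
pics/top0.png [288, 132, 11, 11, 93] [292.7311828  136.86021505]
```

Monitor clearance is about 80 mm. The pull is at about (609.5, -6.6, 293), so I'll approach it from above.

Emit:
step_arm:
  deltas: [25,0.2,0,0,34,26,0.2,0,0,34,26,0.2,0,0,34,26,0.2,0,0,34,26,0.2,0,0,34,26,0.2,0,0,34,26,0,0,0,34,0,0,-12,0,34,0,0,-12,0,34,0,0,-10,0,34]

```text
time: 30.65
tool_pos: [608.9, -6.9, 305.8]
tcp_rot: [-3.142, 0.002, -0.014]
contact_force: [-0.6, 0.3, 0.3]
grip_width: 33.8
finger_force: 0.0
```

Emit:
step_arm:
  deltas: [0,0,-10,0,34,0,0,-8,0,34,0,0,-6,0,34,0,0,0,0,34,0,0,0,0,0,0,0,0,0,0,0,0,0,0,0,0,0,0,0,0,0,0,0,0,0,0,0,0,0,0]

```text
time: 31.9
tool_pos: [610.1, -5.4, 283.3]
tcp_rot: [-3.139, -0.001, -0.013]
contact_force: [0.6, 5.0, 0.9]
grip_width: 15.9
finger_force: 30.0
```

The pull is pinched (15.9 mm). I'll compute the arc increments.

Run:
```python
import numpy as np
a=np.radians(np.r_[np.linspace(0,90,31),np.linspace(92,105.5,10)]); a=np.r_[a]
phi=np.radians(90.1)+a; r=176.6
x=r*(np.cos(phi)-np.cos(phi[0])); z=r*(np.sin(phi)-np.sin(phi[0]))
X=np.round(x,1);Z=np.round(z,1);Y=np.round(-.02*x,1)
for i in range(0,40,10): print(', '.join(f'{X[j+1]-X[j]:.1f}, {Y[j+1]-Y[j]:.1f}, {Z[j+1]-Z[j]:.1f}, 0, 0' for j in range(i,min(i+10,len(X)-1))), '| end',X[min(i+10,40)],Z[min(i+10,40)])
```

```text
-9.2, 0.2, -0.3, 0, 0, -9.3, 0.2, -0.7, 0, 0, -9.1, 0.2, -1.2, 0, 0, -9.1, 0.1, -1.7, 0, 0, -9.0, 0.2, -2.2, 0, 0, -8.9, 0.2, -2.6, 0, 0, -8.7, 0.2, -3.1, 0, 0, -8.5, 0.1, -3.6, 0, 0, -8.3, 0.2, -4.0, 0, 0, -8.2, 0.2, -4.4, 0, 0 | end -88.3 -23.8
-7.8, 0.1, -4.9, 0, 0, -7.6, 0.2, -5.2, 0, 0, -7.4, 0.1, -5.6, 0, 0, -7.0, 0.2, -6.1, 0, 0, -6.7, 0.1, -6.3, 0, 0, -6.3, 0.1, -6.8, 0, 0, -6.0, 0.1, -7.0, 0, 0, -5.6, 0.2, -7.3, 0, 0, -5.3, 0.1, -7.7, 0, 0, -4.8, 0.1, -7.9, 0, 0 | end -152.8 -88.6
-4.4, 0.0, -8.1, 0, 0, -3.9, 0.1, -8.4, 0, 0, -3.6, 0.1, -8.5, 0, 0, -3.0, 0.1, -8.7, 0, 0, -2.7, 0.0, -8.9, 0, 0, -2.1, 0.0, -9.0, 0, 0, -1.7, 0.1, -9.1, 0, 0, -1.2, 0.0, -9.1, 0, 0, -0.7, 0.0, -9.3, 0, 0, -0.2, 0.0, -9.2, 0, 0 | end -176.3 -176.9
0.1, 0.0, -6.2, 0, 0, 0.3, 0.0, -4.6, 0, 0, 0.3, 0.0, -4.6, 0, 0, 0.5, 0.0, -4.6, 0, 0, 0.6, 0.0, -4.6, 0, 0, 0.7, 0.0, -4.6, 0, 0, 0.8, 0.0, -4.5, 0, 0, 1.0, -0.1, -4.5, 0, 0, 1.0, 0.0, -4.5, 0, 0, 1.2, 0.0, -4.5, 0, 0 | end -169.8 -224.1
```

Emit:
step_arm:
  deltas: [-9.2,1.5,-0.3,0,0,-9.3,0.2,-0.7,0,0,-9.1,0.2,-1.2,0,0,-9.1,0.1,-1.7,0,0,-9.0,0.2,-2.2,0,0,-8.9,0.2,-2.6,0,0,-8.7,0.2,-3.1,0,0,-8.5,0.1,-3.6,0,0,-8.3,0.2,-4.0,0,0,-8.2,0.2,-4.4,0,0]

```text
time: 33.15
tool_pos: [520.4, -3.1, 259.7]
tcp_rot: [-3.141, 0.0, -0.014]
contact_force: [-2.0, 4.5, 5.5]
grip_width: 15.7
finger_force: 30.0
```

Emit:
step_arm:
  deltas: [-7.8,0.6,-4.9,0,0,-7.6,0.6,-5.2,0,0,-7.4,0.1,-5.6,0,0,-7.0,0.2,-6.1,0,0,-6.7,0.1,-6.3,0,0,-6.3,0.1,-6.8,0,0,-6.0,0.1,-7.0,0,0,-5.6,0.2,-7.3,0,0,-5.3,0.1,-7.7,0,0,-4.8,0.1,-7.9,0,0]

```text
time: 34.4
tool_pos: [455.2, -1.3, 193.6]
tcp_rot: [-3.141, 0.003, -0.014]
contact_force: [-3.7, 3.7, 3.3]
grip_width: 15.3
finger_force: 30.0
```

Emit:
step_arm:
  deltas: [-4.4,0.0,-8.1,0,0,-3.9,0.1,-8.4,0,0,-3.6,0.1,-8.5,0,0,-3.0,0.1,-8.7,0,0,-2.7,0.0,-8.9,0,0,-2.1,0.0,-9.0,0,0,-1.7,0.1,-9.1,0,0,-1.2,0.0,-9.1,0,0,-0.7,0.0,-9.3,0,0,-0.2,0.0,-9.2,0,0]

```text
time: 35.65
tool_pos: [432.0, -0.7, 105.1]
tcp_rot: [-3.141, 0.003, -0.014]
contact_force: [-2.4, 4.1, 0.7]
grip_width: 15.8
finger_force: 30.0
```

Emit:
step_arm:
  deltas: [0.1,0,-6.2,0,0,0.3,0,-4.6,0,0,0.3,0,-4.6,0,0,0.5,0,-4.6,0,0,0.6,0,-4.6,0,0,0.7,0,-4.6,0,0,0.8,0,-4.5,0,0,0.5,0,-2.2,0,0,0.5,0,-2.2,0,0,0,0,0,0,0]

```text
time: 36.9
tool_pos: [436.2, -0.8, 67.1]
tcp_rot: [-3.141, 0.004, -0.014]
contact_force: [-2.4, 5.1, -1.6]
grip_width: 15.7
finger_force: 30.0
```

Emit:
step_arm:
  deltas: [0.3,0,-1.2,0,0,0.3,0,-1.2,0,0,0.3,0,-1.2,0,0,0.3,0,-1.2,0,0,0.3,0,-1.2,0,0,0.3,0,-1.2,0,0,0.2,0,-0.8,0,0,0,0,0,0,0,0,0,0,0,0,0,0,0,0,0]

```text
time: 38.15
tool_pos: [438.2, -0.9, 59.2]
tcp_rot: [-3.141, 0.003, -0.014]
contact_force: [-2.7, 4.7, -0.2]
grip_width: 15.6
finger_force: 30.0
```

Not on its stop yet, so I'll continue in small steps until the force rises.

Emit:
step_arm:
  deltas: [0.2,0,-0.7,0,0,0.2,0,-0.7,0,0,0.2,0,-0.7,0,0,0.2,0,-0.7,0,0,0.2,0,-0.7,0,0,0,0,0,0,0,0,0,0,0,0,0,0,0,0,0,0,0,0,0,0,0,0,0,0,0]

```text
time: 39.4
tool_pos: [438.7, -0.9, 57.4]
tcp_rot: [-3.141, 0.003, -0.013]
contact_force: [-11.0, 3.8, 23.6]
grip_width: 15.7
finger_force: 30.0
```

The hood is on its stop. I'll relieve the press, open, and back off upward and forward.

Emit:
step_arm:
  deltas: [-0.3,0,1,0,0,0,0,0,0,0,0,0,0,0,34,0,0,0,0,34,0,0,0,0,34,0,0,0,0,34,0,0,5,0,34,-2,0,12,0,34,-4,0,20,0,34,-5,0,30,0,34]

```text
time: 40.65
tool_pos: [429.0, -1.1, 125.4]
tcp_rot: [-3.142, 0.001, -0.014]
contact_force: [0.8, -0.4, 0.3]
grip_width: 34.4
finger_force: 0.0
```

Emit:
step_arm:
  deltas: [0,20,40,0,34,0,40,40,0,34,-10,50,20,0,34,-20,50,0,0,34,-20,50,0,0,34,-20,50,0,0,34,-20,50,0,0,34,0,40,0,0,34,0,0,0,0,34,0,0,0,0,34]

```text
time: 41.9
tool_pos: [339.4, 348.2, 224.7]
tcp_rot: [3.141, 0.0, -0.013]
contact_force: [0.5, -0.9, 0.8]
grip_width: 34.0
finger_force: 0.0
```

Run:
```python
from plant import *; from h import *; from fit import tray
o=get_obs(); print(o['time'],o['tool_pos'],o['contact_force'])
S,T=camera_params('scene'),camera_params('top'); q=[549.54,-6.29,-.02]
cs=[]
old={'scene':'pics/scene0.png','top':'pics/top0.png'}
for n,p in(('scene',S),('top',T)):
    im0=capture(n); cv2.imwrite(f'pics/{n}9.png',im0[:,:,::-1]); im=im0.astype(int)
    m=((im[:,:,0]-im[:,:,1]>60)&(im[:,:,0]-im[:,:,2]>50)&(im[:,:,1]<70)).astype(np.uint8)
    k,l,st,c=cv2.connectedComponentsWithStats(m)
    for i in range(1,k):
        if st[i,4]>12: print(n,st[i].tolist(),c[i].round(1))
    i=1+np.argmax(st[1:,4]); cs.append((p,c[i]))
    print('pred closed',proj(p,tray(q,[70-171,0,44+2])))
    d=np.abs(im-cv2.imread(old[n])[:,:,::-1].astype(int)).max(2)>50
    k,l,st,c=cv2.connectedComponentsWithStats(d.astype(np.uint8)); print([s.tolist() for s in st[1:] if s[4]>40])
print(tri(cs))
```

```text
41.9 [339.3713797  348.16989101 224.73784006] [ 0.45010733 -0.91856836  0.81919693]
scene [445, 193, 16, 5, 24] [452.8 194.8]
scene [258, 234, 10, 9, 62] [262.4 238.2]
pred closed [[264.51242928 238.81003033]]
[[0, 0, 16, 6, 57], [0, 0, 114, 48, 3904], [65, 35, 38, 19, 117], [71, 59, 35, 15, 258], [79, 77, 27, 8, 90], [67, 79, 35, 36, 437], [108, 87, 10, 19, 82], [0, 92, 12, 36, 269], [64, 104, 24, 14, 121], [97, 111, 49, 39, 1112], [240, 114, 112, 148, 8835], [87, 118, 15, 7, 47], [0, 138, 30, 33, 538], [213, 189, 11, 32, 166], [124, 282, 14, 16, 67], [0, 299, 30, 23, 466], [119, 307, 20, 49, 429], [91, 315, 22, 45, 287], [148, 326, 19, 13, 123], [0, 350, 37, 27, 263], [0, 375, 70, 45, 1901], [156, 376, 9, 11, 46]]
top [267, 240, 6, 6, 26] [269.7 242.5]
pred closed [[271.09825286 241.56124731]]
[[235, 124, 102, 123, 8009], [15, 144, 26, 49, 551], [30, 144, 30, 61, 639], [0, 152, 30, 57, 1046], [8, 200, 40, 21, 360], [201, 203, 8, 19, 94], [74, 207, 32, 45, 800], [50, 221, 9, 9, 44], [108, 226, 12, 26, 48], [0, 231, 57, 54, 1367], [58, 230, 13, 6, 53], [0, 272, 17, 105, 938], [53, 291, 5, 26, 54], [54, 342, 5, 18, 43], [206, 358, 23, 11, 124], [12, 370, 78, 50, 1601], [0, 386, 9, 21, 104], [152, 390, 21, 30, 248], [245, 400, 7, 14, 50], [214, 409, 10, 11, 45]]
(array([435.32484292,  -1.51751157,  70.96320023]), [0.3, 0.3])
```

The pull rests where the closed hood puts it: scene (262,238) against predicted (264.5,239), and top (270,242.5) against (271,241.6). Apart from the tray, the block's old place and the arm, nothing changed in either picture. Handing in.

```bash
python3 -c "
from plant import *
print(close_job())"
```

```text
the job is handed in; nothing more can be done
None
```

The 80 mm block is home in the empty slot, the hood is closed on its stop, nothing else moved in either picture, and I handed the job in at about 42 s; no verdict came back.

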